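# Slide back the manifold cover and shut the disc-handled valve

## Robot

A 7-joint arm with a two-finger parallel gripper is mounted at the origin on a cart in front of the work surface, level with it; the furniture and walls round the work are solid. World frame = base frame: x ahead of the robot, y to its left, z up, the work surface at z = 0. Lengths are in m, angles in rad, forces in N, time in s.
With the tool pointing down it reaches from about 0.425 to 0.825 m from the base axis. Payload 3.6 kg.
Tool frame: the origin (TCP) lies at the very end of the fingers, on their centre line; the grasp point (between the pads) lies 19 mm behind it (bot.pinch_z is the distance from the TCP to the grasp point, in m); z points along the fingers, y is the line along which they close (so a half turn about z gives the same grasp; the last joint's range is limited). The gripper opens to 93 mm and grips with 3 to 60 N. Pads are 15 mm wide; open, the fingers measure 128 mm over their backs; the gripper's body (75 mm by 188 mm) begins 65 mm behind the grasp point.
Start: joints at [1.123, 0.615, -0.013, 1.423, 0.008, 1.103, -0.04], TCP at [0.266, -0.593, 0.219] pointing down, gripper open.
Joint ranges: [-3.12, 3.12], [-0.3, 2.06], [-1.34, 1.32], [0.26, 2.42], [-1.36, 4.5], [0.01, 1.98], [-2.84, 2.84]. Speed limits (rad/s): [2.79, 2.79, 3.14, 3.14, 3.14, 3.14, 3.14].

## Interface

Orientations are given as a unit quaternion [x, y, z, w].
In Python, from plant import status, viewer, bot, finder gives the robot as it stands.
- The arm moves only by the shell command python3 -m creep 'ROWS' [FORCE]. ROWS is JSON, a list of rows, each an object of numbers: "tx", "ty", "tz": the shift along the tool's x, y, z in mm; "twist": the turn about the tool's z in degrees; "claw": the opening, from 0 (shut) to 1 (fully open). In form: [{"tx": .., "ty": .., "tz": .., "twist": .., "claw": ..}, ...]. A call has 1 to 12 rows; each row is the pose to reach, as a shift and turn from the pose commanded when the call began, along the tool's axes at that moment; what a row does not reach only later rows make up. A row lasts 1/12 s, in which the tool goes at most 41.7 mm and 7.16 degrees, less where a joint would pass 70% of its speed; a pose out of reach is approached as far as the arm can. A call with a gripper value outside its range is refused whole. The fingers move at their own pace and stop on an object; FORCE is the grip in N (left out, the last holds). Time passes only in rows, so rows that repeat a pose let the fingers close. It gives the time, the measured TCP pose, the force, the opening and the grip force at its end, in the units of the state.
- status.state(): the state, without advancing time (a new reading comes with each control period).
- viewer.snapshot(name): name is "scene" or "side" or "wrist"; returns (picture, depth): 384x512x3 uint8, red, green, blue; 384x512 float32, m along the optical axis (not along the pixel's ray), 0 where there is no reading.
- viewer.get_calibration(name): a dict with "fx", "fy", "cx", "cy" (pixels), "R" (3x3) and "t" (3): a world point X has camera coordinates R X + t; the wrist camera has in their place "T_tool_cam" (4x4, takes a point from camera to tool coordinates, whose origin is the TCP and whose axes are the flange's). Camera axes: x right, y down, z forward; pixel columns grow to the right and rows downward; lengths in m; the calibration is good to about 2 mm. A picture is of the moment at which its call begins: read the wrist's pose just before it. get_calibration takes no time and is no camera call.
- bot.finish_job(): hands the job in; it is judged then, once.
Trained networks look in the newest picture that a camera, given by its name, has taken for a name from the list of things; names that differ only in an ending like _2 or _b are one class to them, and where a whole thing is asked for, a point or a joint stands for the part that bears it (a point fixed in the world has none). Each returns a list of dicts, best first, with "confidence" (0 to 1); they miss things now and then, are a little off and sometimes report something else, mostly with a low value. They report only what shows in the picture. A call takes as long as a camera call.
- finder.look_for(camera, query): "uv" ([column, row] in pixels, amid what is visible of it).
- finder.silhouettes(camera, query): "region" (384x512 bool, what is visible of it) and "uv" ([column, row] in pixels, amid what is visible of it).
- finder.landmark_of(camera, query): "uv" ([column, row] in pixels: a listed point, or the origin of a listed thing).
The state is a dict: "time": time; "q": joint angles; "qvel": joint speeds; "effort": joint torques, N m; "ee_pos": TCP position; "tcp_rot": TCP orientation; "ft_force": force on the tool from outside, world axes, zero at the start; "moment": the same for the moment, N m; "finger_gap": finger opening in m; "grip_force": force on a finger pad.
Only numpy, scipy, OpenCV 4.12 (cv2) and the standard library are available. Lean on these libraries where they do the work, as an engineer would, in place of code of your own. Each camera call takes 0.05 s, during which the arm holds its last target. There are 200 camera calls.

## Task

Shut one gas valve inside the covered manifold box, using only pushes of the fingertips: push the loose cover plate straight back (away from the robot) along the box until it stops, without lifting it, and leave it there on the box. Then, of the two valve handles now revealed, push the one that ends in a round disc a quarter turn clockwise (seen from above) to its stop, so that it stands across its pipe. Do not move the plain bar handle, and leave the vial, the beaker and the bottle beside the box where they stand.

Things in the scene. Friction and masses are not known exactly. Their poses are not given: they have to be found in the camera images.
- manifold: Fixed grey box 280 (x) x 250 (y) x 70 mm high; origin: centre of its underside on the bench; -x is its front (towards the robot, turned up to 0.4 rad). Front half: open valve bay, inside x -126..0, y -112..112 mm, floor 4 mm up. Rear half: closed deck 56 mm up. The cover rests on side walls 58 mm high between side guides 70 mm high (2 mm clearance); front edge 66 mm, rear stop 70 mm high.
- cover: Loose white plastic plate, about 0.25 kg, 130 (x) x 236 (y) x 6 mm, axes as the box's; origin: centre of its underside, 58 mm above the bench. At the start it covers the valve bay, its centre about 65 mm in front of the box's centre; fully back against the rear stop its centre is 69 mm behind the box's centre and the bay is open. Slides with a few newtons.
- rib (a point): Centre of the upright rib across the middle of the cover's top: 14 mm thick (x), 110 mm long (y), rising 26 mm above the plate's top (from 64 to 90 mm above the bench). Push on its front (-x) face. This point is 77 mm above the bench.
- handle_disc (a joint): Angle of the handle that ends in a round disc, rad: 0 = open (points to the front, -x of the box, along its pipe), 1.571 = shut, at its stop (points to +y of the box, across its pipe); grows clockwise seen from above. Starts between 0 and 0.3. Stiff enough to stay where it is left: about 0.06 N m, some 2 N at the disc.
- disc_pivot (a point): Point on the upright pivot axis of the disc handle, at the mid-height of the handle, 43 mm above the bench; axes as the box's. The valve stands 45 mm in front of the box's centre, and 50 mm to the left or to the right of it (varies). The valve and pipe under the handle reach no higher than 32 mm.
- disc_end (a point): Centre of the round disc at the end of the steel disc handle: 26 mm across, 36 mm from the pivot axis, 14 mm high (from 36 to 50 mm above the bench); a bar 10 mm wide joins it to the pivot. It turns with the handle.
- handle_bar (a joint): Angle of the other handle, a plain straight bar, same zero, direction and stiffness; starts between 0 and 0.3; to be left alone.
- bar_end (a point): Point on the plain bar handle (steel, 10 mm wide, ends 49 mm from its pivot axis), 36 mm from its pivot axis, same height as the disc. It stands in the other of the two valve places.
- vial: Loose small glass vial with black cap, 28 mm across, 60 mm high, to the right of the box; origin at the centre of its underside. To be left alone.
- beaker: Loose small glass beaker, 45 mm across, 46 mm high, to the left of the box; origin at the centre of its underside. To be left alone.
- bottle: Loose glass bottle with blue cap, 42 mm across, 86 mm high, to the left of the box towards its rear; origin at the centre of its underside. To be left alone.

How it is judged:
By the outcome, as a careful person would: the job done as asked, in the order asked, and still so for the second after the job is handed in, with the robot touching nothing.
It also fails if it takes over 45 s, if anything falls off the work surface, if the arm or the gripper's body presses on something with over 40 N, if the wrist force passes 120 N, or if a joint passes its speed limit or range.

## Working session

There is one attempt and no reset: what is moved stays moved. The work goes in short steps, Python scripts to look and compute and a shell command to move; the robot and the scene stay as the last step left them, time stands still between calls to the robot, and variables do not carry over. Pictures are saved under pics/ and viewed, at most 10 in all, crops included, and the job is handed in when it is done.

```bash
ls; mkdir -p pics; cat > h.py <<'E'
import numpy as np, cv2
from scipy.spatial.transform import Rotation as Ro
from plant import status, viewer, bot, finder
def cam(name):
    c=viewer.get_calibration(name)
    if 'T_tool_cam' in c:
        s=status.state(); T=np.eye(4); T[:3,:3]=Ro.from_quat(s['tcp_rot']).as_matrix(); T[:3,3]=s['ee_pos']
        W=T@np.array(c['T_tool_cam'])
    else:
        W=np.eye(4); R=np.array(c['R']); W[:3,:3]=R.T; W[:3,3]=-R.T@np.array(c['t'])
    return c,W
def ray(c,W,uv,z):
    d=W[:3,:3]@np.array([(uv[0]-c['cx'])/c['fx'],(uv[1]-c['cy'])/c['fy'],1]); o=W[:3,3]
    return o+d*(z-o[2])/d[2]
def cloud(c,W,dep):
    v,u=np.mgrid[:384,:512]; P=np.stack([(u-c['cx'])/c['fx']*dep,(v-c['cy'])/c['fy']*dep,dep],-1)
    return P@W[:3,:3].T+W[:3,3]
def save(n,im): cv2.imwrite('pics/'+n+'.png',im[:,:,::-1])
E
python3 - <<'E'
from h import *
np.set_printoptions(precision=4,suppress=True)
s=status.state();print(s['time'],s['ee_pos'],s['tcp_rot'],s['finger_gap'])
print(Ro.from_quat(s['tcp_rot']).as_matrix())
ims=[]
for n in ['scene','side']:
    c,W=cam(n); im,d=viewer.snapshot(n); ims.append(im)
    for q,z in [('manifold',0),('cover',.058),('rib',.077),('vial',0),('beaker',0),('bottle',0)]:
        for r in finder.landmark_of(n,q)[:2]:
            print(n,q,r['confidence'],r['uv'],ray(c,W,r['uv'],z))
    for q in ['cover','rib']:
        r=finder.silhouettes(n,q)
        if r:
            P=cloud(c,W,d)[r[0]['region']&(d>0)]
            if q=='cover':
                pl=P[(P[:,2]>.06)&(P[:,2]<.069)]
                print(q,len(pl),cv2.minAreaRect(pl[:,:2].astype(np.float32)*1000))
            top=P[(P[:,2]>.084)&(P[:,2]<.094)]
            if len(top)>3: print(q,'ribtop',len(top),cv2.minAreaRect(top[:,:2].astype(np.float32)*1000))
save('a',cv2.resize(np.vstack(ims),(400*1,600)))
save('scene1',ims[0])
E
```

```text
pics
0.0 [ 0.2658 -0.5923  0.2175] [ 0.9778  0.2094 -0.0003 -0.0012] 0.09266513311556294
[[ 0.9123  0.4095 -0.0011]
 [ 0.4095 -0.9123  0.0023]
 [-0.     -0.0025 -1.    ]]
scene manifold 0.88 [264.9, 191.6] [0.5444 0.163  0.    ]
scene cover 0.6 [283.3, 167.0] [0.4846 0.1561 0.058 ]
scene rib 0.78 [283.4, 164.5] [0.4892 0.1603 0.077 ]
scene vial 0.61 [215.2, 151.8] [ 0.588  -0.0253  0.    ]
scene beaker 0.81 [327.3, 222.2] [0.4637 0.324  0.    ]
scene bottle 0.57 [294.8, 249.7] [0.5767 0.3385 0.    ]
cover 3320 ((481.1236267089844, 157.7399139404297), (131.33790588378906, 236.2685089111328), 3.6582906246185303)
cover ribtop 209 ((481.27288818359375, 158.49203491210938), (14.497075080871582, 108.86141967773438), 3.2027108669281006)
rib ribtop 126 ((577.7950439453125, 336.845947265625), (31.978967666625977, 29.663232803344727), 72.62733459472656)
side manifold 0.88 [238.0, 219.4] [0.5483 0.1538 0.    ]
side cover 0.65 [206.0, 201.1] [0.4809 0.1612 0.058 ]
side rib 0.71 [207.3, 195.4] [0.4852 0.1587 0.077 ]
side vial 0.72 [261.9, 286.2] [ 0.5817 -0.0299  0.    ]
side bottle 0.64 [244.9, 170.3] [0.5785 0.3242 0.    ]
cover 4161 ((479.4889221191406, 153.80950927734375), (129.33079528808594, 240.53768920898438), 3.549022674560547)
cover ribtop 236 ((479.7158508300781, 155.39048767089844), (13.839725494384766, 111.63418579101562), 3.530498743057251)
rib ribtop 236 ((479.7158508300781, 155.39048767089844), (13.839725494384766, 111.63418579101562), 3.530498743057251)
```

View pics/a.png

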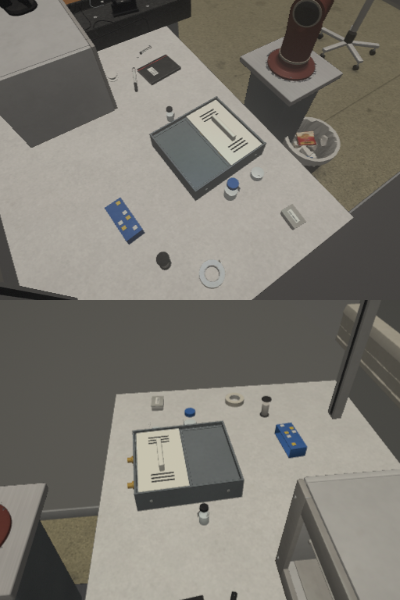

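The white cover with its rib is in front, the grey deck behind it, the vial on the right, and the beaker and bottle on the left. The cover centre is about (0.480, 0.156) with the box yawed +3.5°. I'll check for obstacles along the transit first.

```bash
python3 - <<'E'
from h import *
for n in ['scene','side']:
    c,W=cam(n); im,d=viewer.snapshot(n); P=cloud(c,W,d)[d>0]
    for y in np.arange(-.8,.5,.1):
        m=(abs(P[:,1]-y)<.05)&(P[:,2]>.1)&(P[:,0]>0.15)&(P[:,0]<1)
        if m.any(): print(n,round(y,1),m.sum(),P[m].min(0).round(2),P[m].max(0).round(2))
E
```

```text
scene -0.5 353 [ 0.76 -0.49  0.29] [ 0.91 -0.45  0.33]
scene -0.4 2167 [ 0.72 -0.45  0.28] [ 0.93 -0.35  0.36]
scene -0.3 2690 [ 0.72 -0.35  0.28] [ 0.96 -0.25  0.36]
scene -0.2 9410 [ 0.72 -0.25  0.1 ] [ 1.   -0.15  0.29]
scene -0.1 2618 [ 0.73 -0.15  0.1 ] [ 1.   -0.15  0.29]
side -0.4 796 [ 0.72 -0.36  0.27] [ 0.79 -0.35  0.29]
side -0.3 9242 [ 0.72 -0.35  0.12] [ 0.85 -0.25  0.29]
side -0.2 10056 [ 0.72 -0.25  0.1 ] [ 0.9  -0.15  0.29]
```

```bash
python3 -m creep '[{"tx":41,"ty":-42,"tz":0,"claw":0},{"tx":83,"ty":-84,"tz":0,"claw":0}]'
```

```text
$[0]: bad value
```

The cabinet starts at x>0.72, y<-0.15, so the way is clear.

```bash
python3 -m creep '[{"tx":160,"ty":-160,"tz":0,"twist":0,"claw":0},{"tx":331,"ty":-336,"tz":0,"twist":0,"claw":0},{"tx":331,"ty":-336,"tz":0,"twist":7,"claw":0},{"tx":331,"ty":-336,"tz":0,"twist":14,"claw":0},{"tx":331,"ty":-336,"tz":0,"twist":20.7,"claw":0},{"tx":331,"ty":-336,"tz":0,"twist":20.7,"claw":0},{"tx":331,"ty":-336,"tz":0,"twist":20.7,"claw":0},{"tx":331,"ty":-336,"tz":0,"twist":20.7,"claw":0},{"tx":331,"ty":-336,"tz":0,"twist":20.7,"claw":0},{"tx":331,"ty":-336,"tz":0,"twist":20.7,"claw":0},{"tx":331,"ty":-336,"tz":0,"twist":20.7,"claw":0},{"tx":331,"ty":-336,"tz":0,"twist":20.7,"claw":0}]' 20
```

```text
time: 2.0
ee_pos: [0.4329, -0.1438, 0.2191]
tcp_rot: [0.999, 0.035, 0.001, -0.002]
ft_force: [-0.3, 0.0, -0.1]
finger_gap: 0.018
grip_force: 0.0
```

```bash
python3 -m creep '[{"tx":17,"ty":-150,"tz":0,"twist":0,"claw":0},{"tx":17,"ty":-150,"tz":0,"twist":0,"claw":0},{"tx":17,"ty":-150,"tz":0,"twist":0,"claw":0},{"tx":17,"ty":-150,"tz":0,"twist":0,"claw":0},{"tx":30,"ty":-295,"tz":0,"twist":0,"claw":0},{"tx":30,"ty":-295,"tz":0,"twist":0,"claw":0},{"tx":30,"ty":-295,"tz":0,"twist":0,"claw":0},{"tx":30,"ty":-295,"tz":0,"twist":0,"claw":0},{"tx":30,"ty":-295,"tz":0,"twist":0,"claw":0},{"tx":30,"ty":-295,"tz":0,"twist":0,"claw":0}]'
python3 - <<'E'
from h import *
c,W=cam('wrist'); im,d=viewer.snapshot('wrist'); save('w1',im)
for q,z in [('cover',.058),('rib',.077)]:
    for r in finder.landmark_of('wrist',q)[:1]: print(q,r['confidence'],r['uv'],ray(c,W,r['uv'],z))
P=cloud(c,W,d)[d>0]
for lo,hi in [(.06,.068),(.086,.094)]:
    m=(P[:,2]>lo)&(P[:,2]<hi)&(P[:,0]<.56)&(P[:,1]<.28)&(P[:,1]>.03);print(m.sum(),cv2.minAreaRect(P[m][:,:2].astype(np.float32)*1000) if m.any() else '')
E
```

```text
time: 2.83
ee_pos: [0.4425, 0.1465, 0.2187]
tcp_rot: [0.999, 0.032, 0.0, -0.0]
ft_force: [0.2, -1.3, -0.7]
finger_gap: 0.0007
grip_force: 0.0
cover 0.73 [241.5, 137.7] [0.48188938 0.15944761 0.058     ]
rib 0.68 [242.1, 142.7] [0.47902406 0.15814197 0.077     ]
32434 ((478.11328125, 158.8311767578125), (148.14427185058594, 249.97381591796875), 3.7233450412750244)
1799 ((480.0731506347656, 158.9325408935547), (13.559720993041992, 108.87284851074219), 3.5993218421936035)
```

View pics/w1.png

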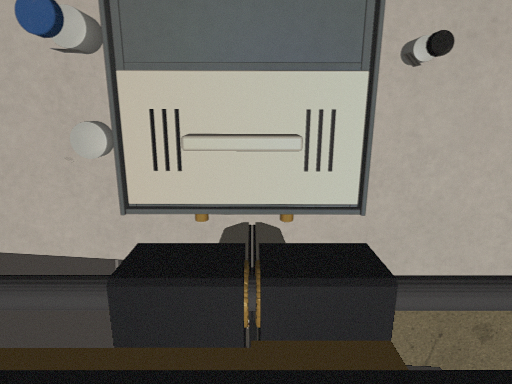

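The wrist view shows the rib centred at px (242,142) and the fingers at px (252,232). The rib centre is (0.480, 0.158) with yaw 3.6°, which agrees with the earlier estimate. I'll descend in front of the rib.

```bash
python3 -m creep '[{"tx":0,"ty":-9,"tz":40,"twist":0,"claw":0},{"tx":0,"ty":-9,"tz":80,"twist":0,"claw":0},{"tx":0,"ty":-9,"tz":115,"twist":0,"claw":0},{"tx":0,"ty":-9,"tz":135,"twist":0,"claw":0},{"tx":0,"ty":-9,"tz":145,"twist":0,"claw":0},{"tx":0,"ty":-9,"tz":145,"twist":0,"claw":0},{"tx":0,"ty":-9,"tz":145,"twist":0,"claw":0},{"tx":8,"ty":-9,"tz":145,"twist":0,"claw":0},{"tx":16,"ty":-9,"tz":145,"twist":0,"claw":0},{"tx":16,"ty":-9,"tz":145,"twist":0,"claw":0}]'
python3 -m creep '[{"tx":6,"ty":0,"tz":0,"twist":0,"claw":0},{"tx":12,"ty":0,"tz":0,"twist":0,"claw":0},{"tx":18,"ty":0,"tz":0,"twist":0,"claw":0},{"tx":24,"ty":0,"tz":0,"twist":0,"claw":0},{"tx":30,"ty":0,"tz":0,"twist":0,"claw":0},{"tx":36,"ty":0,"tz":0,"twist":0,"claw":0}]'
```

```text
time: 3.82
ee_pos: [0.4617, 0.1556, 0.075]
tcp_rot: [1.0, 0.029, 0.003, -0.001]
ft_force: [0.5, -0.8, -0.5]
finger_gap: 0.0006
grip_force: 0.0
time: 4.32
ee_pos: [0.4941, 0.1575, 0.0736]
tcp_rot: [1.0, 0.03, -0.001, 0.0]
ft_force: [-3.7, -0.5, 2.2]
finger_gap: 0.0003
grip_force: 1.8
```

```bash
python3 -m creep '[{"tx":8,"ty":0,"tz":0,"twist":0,"claw":0},{"tx":16,"ty":0,"tz":0,"twist":0,"claw":0},{"tx":24,"ty":0,"tz":0,"twist":0,"claw":0},{"tx":32,"ty":0,"tz":0,"twist":0,"claw":0},{"tx":40,"ty":0,"tz":0,"twist":0,"claw":0},{"tx":48,"ty":0,"tz":0,"twist":0,"claw":0},{"tx":56,"ty":0,"tz":0,"twist":0,"claw":0},{"tx":64,"ty":0,"tz":0,"twist":0,"claw":0},{"tx":72,"ty":0,"tz":0,"twist":0,"claw":0},{"tx":80,"ty":0,"tz":0,"twist":0,"claw":0},{"tx":86,"ty":0,"tz":0,"twist":0,"claw":0},{"tx":90,"ty":0,"tz":0,"twist":0,"claw":0}]'
python3 -m creep '[{"tx":3,"ty":0,"tz":0,"twist":0,"claw":0},{"tx":6,"ty":0,"tz":0,"twist":0,"claw":0},{"tx":9,"ty":0,"tz":0,"twist":0,"claw":0},{"tx":11,"ty":0,"tz":0,"twist":0,"claw":0},{"tx":11,"ty":0,"tz":0,"twist":0,"claw":0}]'
```

```text
time: 5.32
ee_pos: [0.5849, 0.1629, 0.0736]
tcp_rot: [1.0, 0.03, 0.0, -0.0]
ft_force: [-2.3, -0.6, 2.0]
finger_gap: 0.0003
grip_force: 1.4
time: 5.73
ee_pos: [0.5956, 0.1636, 0.0737]
tcp_rot: [1.0, 0.03, 0.001, -0.0]
ft_force: [-1.0, 0.1, 0.3]
finger_gap: 0.0003
grip_force: 0.3
```

```bash
python3 -m creep '[{"tx":1.5,"ty":0,"tz":0,"twist":0,"claw":0},{"tx":3,"ty":0,"tz":0,"twist":0,"claw":0},{"tx":4,"ty":0,"tz":0,"twist":0,"claw":0},{"tx":5,"ty":0,"tz":0,"twist":0,"claw":0},{"tx":5,"ty":0,"tz":0,"twist":0,"claw":0}]'
```

```text
time: 6.15
ee_pos: [0.597, 0.1637, 0.0738]
tcp_rot: [1.0, 0.03, -0.003, 0.001]
ft_force: [-7.7, -0.8, 5.1]
finger_gap: 0.0002
grip_force: 3.5
```

```bash
python3 -m creep '[{"tx":2,"ty":0,"tz":0,"twist":0,"claw":0},{"tx":4,"ty":0,"tz":0,"twist":0,"claw":0},{"tx":4,"ty":0,"tz":0,"twist":0,"claw":0}]'
python3 -m creep '[{"tx":-20,"ty":0,"tz":0,"twist":0,"claw":0},{"tx":-40,"ty":0,"tz":-30,"twist":0,"claw":0},{"tx":-80,"ty":0,"tz":-60,"twist":0,"claw":0},{"tx":-120,"ty":0,"tz":-100,"twist":0,"claw":0},{"tx":-150,"ty":0,"tz":-130,"twist":0,"claw":0},{"tx":-160,"ty":0,"tz":-145,"twist":0,"claw":0},{"tx":-160,"ty":0,"tz":-145,"twist":0,"claw":0},{"tx":-160,"ty":0,"tz":-145,"twist":0,"claw":0},{"tx":-160,"ty":0,"tz":-145,"twist":0,"claw":0}]'
python3 - <<'E'
from h import *
c,W=cam('wrist'); im,d=viewer.snapshot('wrist'); save('w2',im)
for q,z in [('cover',.058),('rib',.077),('manifold',0),('disc_pivot',.043),('disc_end',.043),('bar_end',.043)]:
    for r in finder.landmark_of('wrist',q)[:2]: print(q,r['confidence'],r['uv'],ray(c,W,r['uv'],z))
for q in ['handle_disc','handle_bar']:
    for r in finder.look_for('wrist',q)[:2]: print(q,r['confidence'],r['uv'],ray(c,W,r['uv'],.05))
P=cloud(c,W,d)[d>0]
m=(P[:,2]>.086)&(P[:,2]<.094)&(P[:,0]<.68)&(P[:,1]<.26)&(P[:,1]>.06)&(P[:,0]>.55);print(m.sum(),cv2.minAreaRect(P[m][:,:2].astype(np.float32)*1000))
E
```

```text
time: 6.4
ee_pos: [0.5969, 0.1637, 0.0736]
tcp_rot: [0.999, 0.031, -0.008, 0.001]
ft_force: [-13.1, -1.8, 11.1]
finger_gap: 0.0008
grip_force: 6.9
time: 7.15
ee_pos: [0.4454, 0.1545, 0.2189]
tcp_rot: [1.0, 0.03, 0.001, -0.0]
ft_force: [1.1, 1.0, -0.5]
finger_gap: 0.0001
grip_force: 0.0
manifold 0.72 [248.3, 77.9] [0.54668769 0.16478736 0.        ]
disc_pivot 0.61 [200.7, 121.7] [0.49766081 0.21031948 0.043     ]
disc_end 0.56 [199.4, 160.5] [0.45752592 0.21082743 0.043     ]
bar_end 0.55 [288.7, 153.8] [0.4702417  0.11748275 0.043     ]
handle_disc 0.74 [248.9, 140.3] [0.48242005 0.15993324 0.05      ]
handle_disc 0.64 [197.0, 144.7] [0.47479059 0.21253575 0.05      ]
handle_bar 0.62 [294.9, 137.1] [0.48843896 0.11354598 0.05      ]
0 ((0.0, 0.0), (0.0, 0.0), 0.0)
```

View pics/w2.png

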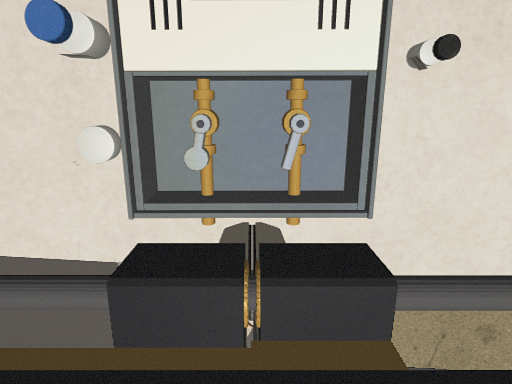

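The cover is fully back and the bay is open. The disc handle is on the left, with its pivot at px (201,123) and disc at px (196,158), about 0.18 rad. The plain bar is on the right, px (300,123) to (288,168). The pivot position agrees with the box geometry, so I'll descend between the handles at box (-85, +14).

```bash
python3 -m creep '[{"tx":15,"ty":-15,"tz":30,"twist":0,"claw":0},{"tx":15,"ty":-15,"tz":70,"twist":0,"claw":0},{"tx":15,"ty":-15,"tz":110,"twist":0,"claw":0},{"tx":15,"ty":-15,"tz":140,"twist":0,"claw":0},{"tx":15,"ty":-15,"tz":160,"twist":0,"claw":0},{"tx":15,"ty":-15,"tz":172,"twist":0,"claw":0},{"tx":15,"ty":-15,"tz":180,"twist":0,"claw":0},{"tx":15,"ty":-15,"tz":180,"twist":0,"claw":0},{"tx":15,"ty":-15,"tz":180,"twist":0,"claw":0}]'
python3 - <<'E'
from h import *
s=status.state(); p=np.array(s['ee_pos'][:2])-[.545,.162]; c,k=np.cos(.0628),np.sin(.0628)
print('box xy mm',1e3*(c*p[0]+k*p[1]),1e3*(c*p[1]-k*p[0]))
E
```

```text
time: 8.35
ee_pos: [0.4584, 0.1705, 0.0388]
tcp_rot: [1.0, 0.03, 0.0, -0.0]
ft_force: [1.1, -0.2, 0.4]
finger_gap: 0.0004
grip_force: 0.0
box xy mm -85.85526919007188 13.906472308765744
```

```bash
python3 -m creep '[{"tx":1,"ty":-5,"tz":0,"twist":0,"claw":0},{"tx":2,"ty":-10,"tz":0,"twist":0,"claw":0},{"tx":2,"ty":-14,"tz":0,"twist":0,"claw":0},{"tx":3,"ty":-18,"tz":0,"twist":0,"claw":0},{"tx":5,"ty":-23,"tz":0,"twist":0,"claw":0},{"tx":8,"ty":-27,"tz":0,"twist":0,"claw":0},{"tx":10,"ty":-30,"tz":0,"twist":0,"claw":0},{"tx":12,"ty":-33,"tz":0,"twist":0,"claw":0},{"tx":14,"ty":-35,"tz":0,"twist":0,"claw":0},{"tx":15,"ty":-37,"tz":0,"twist":0,"claw":0},{"tx":15,"ty":-37,"tz":0,"twist":0,"claw":0}]'
python3 - <<'E'
from h import *
c,W=cam('wrist'); im,d=viewer.snapshot('wrist'); save('w3',im)
for q in ['disc_pivot','disc_end','bar_end']:
    for r in finder.landmark_of('wrist',q)[:1]: print(q,r['confidence'],r['uv'],ray(c,W,r['uv'],.043))
c,W=cam('scene'); im,d=viewer.snapshot('scene'); save('s3',cv2.resize(im[100:260,190:350],(640,640))[:600])
for q in ['disc_pivot','disc_end','bar_end']:
    for r in finder.landmark_of('scene',q)[:1]: print(q,r['confidence'],r['uv'],ray(c,W,r['uv'],.043))
E
```

```text
time: 9.27
ee_pos: [0.4708, 0.2086, 0.0385]
tcp_rot: [1.0, 0.03, -0.0, -0.0]
ft_force: [-1.7, -1.2, -1.0]
finger_gap: 0.0003
grip_force: 1.4
disc_pivot 0.63 [255.4, 194.0] [0.4973511  0.20857502 0.043     ]
disc_end 0.62 [199.1, 236.6] [0.47235243 0.2367156  0.043     ]
bar_end 0.69 [419.0, 254.2] [0.46944458 0.11915816 0.043     ]
disc_end 0.59 [303.7, 194.4] [0.48399683 0.24424475 0.043     ]
bar_end 0.58 [277.8, 161.0] [0.47798399 0.12385676 0.043     ]
```

View pics/w3.png

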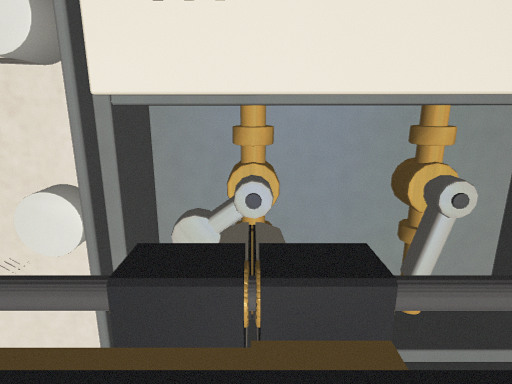

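Disc handle is now at about 0.9 rad, with the disc at px (198,230) and the bar still at its starting angle. Next I'll go round to the disc's front side and push it back (+x).

```bash
python3 -m creep '[{"tx":-2,"ty":4,"tz":0,"twist":0,"claw":0},{"tx":-15,"ty":4,"tz":0,"twist":0,"claw":0},{"tx":-27,"ty":4,"tz":0,"twist":0,"claw":0},{"tx":-27,"ty":4,"tz":0,"twist":0,"claw":0},{"tx":-27,"ty":-8,"tz":0,"twist":0,"claw":0},{"tx":-27,"ty":-20,"tz":0,"twist":0,"claw":0},{"tx":-27,"ty":-31,"tz":0,"twist":0,"claw":0},{"tx":-27,"ty":-31,"tz":0,"twist":0,"claw":0},{"tx":-22,"ty":-31,"tz":0,"twist":0,"claw":0},{"tx":-17,"ty":-31,"tz":0,"twist":0,"claw":0}]'
python3 -m creep '[{"tx":4,"ty":0,"tz":0,"twist":0,"claw":0},{"tx":8,"ty":0,"tz":0,"twist":0,"claw":0},{"tx":12,"ty":0,"tz":0,"twist":0,"claw":0},{"tx":15,"ty":0,"tz":0,"twist":0,"claw":0},{"tx":17,"ty":0,"tz":0,"twist":0,"claw":0},{"tx":19,"ty":0,"tz":0,"twist":0,"claw":0},{"tx":21,"ty":0,"tz":0,"twist":0,"claw":0},{"tx":21,"ty":0,"tz":0,"twist":0,"claw":0}]'
```

```text
time: 10.5
ee_pos: [0.4517, 0.2384, 0.0385]
tcp_rot: [1.0, 0.031, -0.001, 0.0]
ft_force: [-10.1, 6.8, 3.5]
finger_gap: 0.0004
grip_force: 5.8
time: 11.17
ee_pos: [0.4722, 0.2395, 0.0383]
tcp_rot: [1.0, 0.03, -0.001, -0.0]
ft_force: [-2.6, 3.1, -0.9]
finger_gap: 0.0002
grip_force: 1.8
```

```bash
python3 -m creep '[{"tx":1.5,"ty":0,"tz":0,"twist":0,"claw":0},{"tx":3,"ty":0,"tz":0,"twist":0,"claw":0},{"tx":4,"ty":0,"tz":0,"twist":0,"claw":0},{"tx":5,"ty":0,"tz":0,"twist":0,"claw":0},{"tx":5,"ty":0,"tz":0,"twist":0,"claw":0},{"tx":5,"ty":0,"tz":0,"twist":0,"claw":0}]'
```

```text
time: 11.67
ee_pos: [0.4725, 0.2394, 0.0382]
tcp_rot: [1.0, 0.031, -0.005, 0.001]
ft_force: [-9.4, 2.3, 4.4]
finger_gap: 0.0004
grip_force: 5.1
```

```bash
python3 -m creep '[{"tx":2,"ty":0,"tz":0,"twist":0,"claw":0},{"tx":4,"ty":0,"tz":0,"twist":0,"claw":0},{"tx":4,"ty":0,"tz":0,"twist":0,"claw":0}]'
python3 -m creep '[{"tx":-10,"ty":0,"tz":0,"twist":0,"claw":0},{"tx":-22,"ty":0,"tz":0,"twist":0,"claw":0},{"tx":-22,"ty":3,"tz":-20,"twist":0,"claw":0},{"tx":-22,"ty":30,"tz":-60,"twist":0,"claw":0},{"tx":-22,"ty":60,"tz":-100,"twist":0,"claw":0},{"tx":-22,"ty":80,"tz":-140,"twist":0,"claw":0},{"tx":-22,"ty":80,"tz":-180,"twist":0,"claw":0},{"tx":-22,"ty":80,"tz":-180,"twist":0,"claw":0},{"tx":-22,"ty":80,"tz":-180,"twist":0,"claw":0}]'
python3 - <<'E'
from h import *
c,W=cam('wrist'); im,d=viewer.snapshot('wrist'); save('w4',im)
Q={}
for q in ['disc_pivot','disc_end','bar_end']:
    for r in finder.landmark_of('wrist',q)[:1]: Q[q]=ray(c,W,r['uv'],.043); print(q,r['confidence'],r['uv'],Q[q])
if 'disc_pivot' in Q and 'disc_end' in Q:
    v=Q['disc_end']-Q['disc_pivot']; print('theta',np.pi-np.arctan2(v[1],v[0])+.0628)
c,W=cam('scene'); im,d=viewer.snapshot('scene'); save('s4',im[60:300,130:400])
E
```

```text
time: 11.92
ee_pos: [0.4728, 0.2395, 0.0381]
tcp_rot: [0.999, 0.032, -0.009, 0.002]
ft_force: [-15.7, 2.1, 9.5]
finger_gap: 0.0004
grip_force: 7.8
time: 12.67
ee_pos: [0.4696, 0.1567, 0.2237]
tcp_rot: [1.0, 0.027, 0.007, -0.001]
ft_force: [-0.3, 0.0, 0.0]
finger_gap: 0.0005
grip_force: 0.0
disc_pivot 0.9 [202.3, 146.7] [0.49790558 0.21122272 0.043     ]
disc_end 0.86 [173.1, 150.6] [0.49207277 0.24212422 0.043     ]
bar_end 0.66 [288.0, 182.7] [0.46403247 0.11744963 0.043     ]
theta 1.4470364318040947
```

View pics/w4.png

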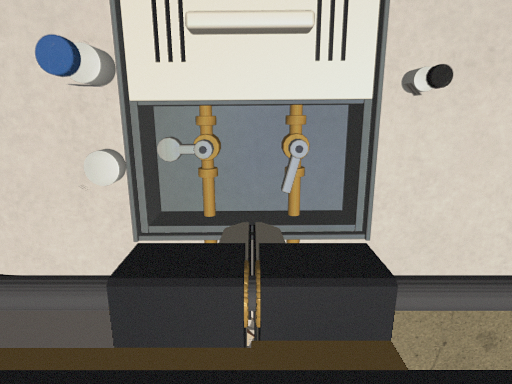

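View pics/s4.png

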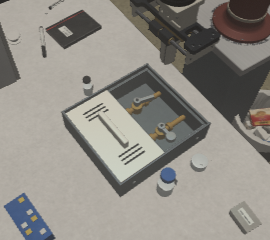

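The disc handle stands across its pipe, pivot px (204,149) and disc px (169,149). The plain bar is unchanged, and the vial, beaker and bottle are in place. One last check on the cover before handing in.

```bash
python3 - <<'E'
from h import *
for n in ['side','scene']:
    c,W=cam(n); im,d=viewer.snapshot(n); P=cloud(c,W,d)[d>0]
    m=(P[:,2]>.086)&(P[:,2]<.094)&(P[:,0]<.68)&(P[:,1]<.26)&(P[:,1]>.06)&(P[:,0]>.55);print(n,m.sum(),cv2.minAreaRect(P[m][:,:2].astype(np.float32)*1000))
    m=(P[:,2]>.046)&(P[:,2]<.055)&(P[:,0]<.53)&(P[:,1]<.265)&(P[:,1]>.19)&(P[:,0]>.44);Q=P[m]
    if len(Q): print('handle top',len(Q),cv2.minAreaRect(Q[:,:2].astype(np.float32)*1000))
E
```

```text
side 205 ((613.0262451171875, 162.66720581054688), (13.668603897094727, 109.03546142578125), 3.705467700958252)
handle top 127 ((485.1374816894531, 240.3700408935547), (41.512855529785156, 89.17620849609375), 36.16927719116211)
scene 222 ((614.464111328125, 167.04515075683594), (14.116969108581543, 108.52011108398438), 3.9801061153411865)
handle top 136 ((495.00164794921875, 228.82943725585938), (57.368621826171875, 24.100982666015625), 88.33941650390625)
```

```bash
python3 -c "from plant import bot; print(bot.finish_job())"
```

```text
the job is handed in; nothing more can be done
None
```

The job is handed in: the cover is pushed back against its rear stop, and the disc handle is turned clockwise to its stop across its pipe. The plain bar, vial, beaker and bottle looked undisturbed in the last pictures, after about 13 s of robot time.

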